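# Level the shogi board and keep its foot pressed

### The job

Level the shogi board. First turn the bar of the dial level until its red end points at the red mark on the dial; then, with the board pushed fully down at the brass knob of the levelling foot, turn that knob until the bubble sits between the two black lines of the vial, with the level still on its mark. Finish while still holding the knob and pressing the board down (the fresh pad under the foot is setting), and leave the clock, piece box, teacup and king piece where they are.

Things in the scene. Friction and masses are not known exactly. Their poses are not given: they have to be found in the camera images.
- stand: the two squat legs under the kaya board (333 mm along x, 365 mm along y, 60 mm thick, top 90 mm above the tatami). Origin on the tatami under the board's centre; z up, y points from the levelling foot to the fixed legs. The board rocks by under 2 degrees about the line of the fixed legs (y = +145 mm). The foot's knob stands on a brass lug at y = -215 mm
- press (a joint): how far the board is pressed down (rad) about the fixed legs: 0 = sprung up, as it starts; 0.012 = fully down on a hard stop (4.3 mm lower at the knob). A springy pad under the foot resists with 2.5 N at first and 6.5 N fully down, and lifts the board again when let go. Pushing the knob with 8 to 15 N keeps the board on the stop. The reading is noisy: go by the push
- level_dial: black dial disc of the level, fixed on the board at the stand's y = +20 mm, 116 mm across and 12 mm thick, origin at the centre of its underside on the board, which is also the bar's turning axis; -y points to the red mark on its rim (the foot's side). White ticks 15 degrees apart
- vial_bar (a joint): angle of the level's bar on its dial (rad): 0 = red end at the red mark, positive = anticlockwise from above; starts 0.5 to 1.3. Friction 0.06 N m: it stays where it is left
- vial_mid (a point): middle between the two black lines of the vial, on the top face of the level's aluminium bar; the bar's vertical turning axis is 5 mm farther along +x. x points along the bar to its red end, y across, z up. The bar is 80 mm long, 22 mm wide, 36 mm high and stands on the dial; the green vial rises 8 mm (the bubble 9 mm) above it. Grip across its width, TCP about 12 mm below this point
- bubble: the pale bubble in the green vial, 16 mm long, origin at its centre. Slides up to 24 mm either way along the bar, always to the high end; the black lines are 21 mm apart. With the bar on its mark, a foot set too low sends it away from the red end. Settles in half a second. While the board is not pressed fully down it stands up to 24 mm too far towards the red end
- knob_grip (a point): on the turning axis of the foot's knob, at TCP height. Its grip is a brass bar 52 mm long (x), 16 mm wide (y), 36 mm high, top 14 mm above this point, on a black disc 68 mm across, disc top 22 mm below. z up. Turning anticlockwise from above lengthens the foot: 1 rad raises the knob 2.5 mm and moves the bubble 14 mm towards the red end. Starts 0.6 to 1.35 rad too low
- foot_knob: the same knob as a body, turning with its grip; origin at the underside of its black disc (8 mm thick), 30 mm below knob_grip. Friction 0.15 N m: it stays where it is left. Each extra 5 N of push moves the bubble about 1 mm from the red end
- clock: black lacquer game clock 60 x 160 x 85 mm with a brass rocker on top (94 mm high in all), origin at the centre of its underside; a bystander
- piece_box: mulberry piece box 134 x 99 x 65 mm with brass catch, origin at the centre of its underside; a bystander
- teacup: celadon cup 68 mm across, 58 mm high, origin at the centre of its underside; a bystander
- king: pentagonal boxwood king piece about 35 x 27 x 9 mm, origin at its underside; a bystander

How it is judged (in metres and radians):
On the way, in this order (a step that is already met when the one before it is completed fails the run):
1. the level's red end is turned to the red mark (value of joint vial_bar between -0.12 and 0.12 rad), for 0.3 s.
2. with the board held fully down at the knob, the bubble is between the lines (value of joint press above 0.0105 rad and contact force between the fingers and foot_knob above 2 N and x of bubble in the frame of vial_mid between -0.003 and 0.003 m), for 0.5 s.
At the end, for the whole second after the job is handed in: The level's bar is within 0.12 rad of its red mark, the fingers hold the foot's knob with over 2 N, the board is pressed down (joint above 0.0105 of 0.012 rad), and the bubble's centre is within 3 mm of the middle of the vial, all kept through the last second (all of step 1 and all of step 2); the arm keeps its last pose, push and grip.
It fails at once if the game clock is moved by more than 20 mm (distance of clock from where it was at the start of the episode above 0.02 m).
It fails at once if the piece box is moved by more than 20 mm (distance of piece_box from where it was at the start of the episode above 0.02 m).
It fails at once if the teacup is moved by more than 20 mm or tipped (distance of teacup from where it was at the start of the episode above 0.02 m or angle between teacup's own z axis and vertical above 0.4 rad).
It fails at once if the king piece is moved by more than 20 mm (distance of king from where it was at the start of the episode above 0.02 m).
It also fails if it takes over 51 s, if anything falls off the work surface, if the arm or the gripper's body presses on something with over 40 N, if the wrist force passes 120 N, or if a joint passes its speed limit or range.

### The arm

A 6-joint arm with a two-finger parallel gripper is mounted at the origin on the work surface. World frame = base frame: x ahead of the robot, y to its left, z up, the work surface at z = 0. Lengths are in mm, angles in rad, forces in N, time in s.
With the tool pointing down it reaches from about 325 to 850 mm from the base axis. Payload 15.5 kg.
Tool frame: the origin (TCP) lies between the finger pads, 19 mm behind the fingertips; this is the grasp point; z points along the fingers, y is the line along which they close (so a half turn about z gives the same grasp; the last joint's range is limited). The gripper opens to 91 mm and grips with 3 to 60 N. Pads are 32 mm wide; open, the fingers measure 118 mm over their backs; the gripper's body (76 mm by 178 mm) begins 60 mm behind the grasp point.
Start: joints at [1.228, 0.494, 1.345, -0, 1.302, -0.096], TCP at [153.29, 605.911, 232.715] pointing down, gripper open.
Joint ranges: [-2.91, 2.91], [-0.82, 2.16], [0.22, 2.67], [-1.22, 4.37], [0.12, 2.79], [-3.08, 3.08]. Speed limits (rad/s): [1.89, 1.89, 2.57, 3.01, 3.01, 3.01].

### API

Orientations are given as [roll, pitch, yaw] about the fixed x, y, z axes, in that order (R = Rz(yaw) Ry(pitch) Rx(roll)).
In Python, from cell import manip, read_camera, job gives the robot as it stands.
- The arm moves only by the tool send_rows, never from a script. Its arguments are lists of equal length, an entry for each row: "grip": the opening, from 0 (shut) to 1 (fully open); "travel": the shift along the tool's x, y, z in m, a list of three; "rotation": the turn, a rotation vector about the tool's x, y, z in rad, a list of three. A call has 1 to 12 rows; each row shifts and turns the commanded pose from where the row before left it, along the tool's axes as they then stand; what a row does not reach is not made up. A row lasts 1/12 s, in which the tool goes at most 41.7 mm and 7.16 degrees, less where a joint would pass 70% of its speed; a pose out of reach is approached as far as the arm can. A call with a gripper value outside its range is refused whole. The fingers move at their own pace and stop on an object; the grip force is fixed at half the most. Time passes only in rows, so rows that do not move let the fingers close. It gives the time, the measured TCP pose, the force, the opening and the grip force at its end, in the units of the state.
- manip.get_state(): the state, without advancing time (a new reading comes with each control period).
- read_camera(name): name is "scene" or "top" or "wrist"; returns a dict with "pixels" (400x640x3 uint8, red, green, blue), "z_map" (400x640 float32, mm along the optical axis (not along the pixel's ray), 0 where there is no reading), "mtx" (3x3 intrinsics, pixels), "dist_coeffs" ([k1, k2, p1, p2, k3] as OpenCV has them; the pictures are not rectified), "rvec" (rotation vector, rad) and "tvec" (3), from world to camera coordinates, as OpenCV has them. Camera axes: x right, y down, z forward; pixel columns grow to the right and rows downward; lengths in mm; the calibration is good to about 2 mm. A picture is of the moment at which its call begins.
- job.close_job(): hands the job in; it is judged then, once.
The state is a dict: "time_s": time; "joint_positions": joint angles; "joint_vel": joint speeds; "joint_torque": joint torques, N m; "tool_pos": TCP position; "tool_rot": TCP orientation; "force": force on the tool from outside, world axes, zero at the start; "ft_torque": the same for the moment, N m; "width": opening from 0.0 (shut) to 1.0 (fully open); "grip_force": force on a finger pad.
Only numpy, scipy, OpenCV 4.12 (cv2) and the standard library are available. Lean on these libraries where they do the work, as an engineer would, in place of code of your own. Each camera call takes 0.05 s, during which the arm holds its last target. There are 200 camera calls.

## Working session

There is one attempt and no reset: what is moved stays moved. The work goes in short steps, Python scripts to look and compute and a tool call to move; the robot and the scene stay as the last step left them, time stands still between calls to the robot, and variables do not carry over. Pictures are saved under pics/ and viewed, at most 10 in all, crops included, and the job is handed in when it is done.

Besides the shell and the picture viewer there is one more tool, called after ">>>" in YAML: its name, and indented under it one key for each argument. send_rows: Moves the arm, as the interface text tells. Its arguments: {"type":"object","properties":{"grip":{"type":"array","items":{"type":"number"}},"travel":{"type":"array","items":{"type":"array","items":{"type":"number"}}},"rotation":{"type":"array","items":{"type":"array","items":{"type":"number"}}}},"required":["grip","travel","rotation"]}

```bash
ls; mkdir -p pics; cat > h.py <<'E'
import numpy as np, cv2
from cell import manip, read_camera, job
def cam(n):
    c=read_camera(n); c={k:(np.array(v) if k not in('pixels',) else np.array(v)) for k,v in c.items()}
    return c
def pts(c,uv,z=None):
    """pixels -> world; onto plane z if given, else by depth"""
    uv=np.asarray(uv,float).reshape(-1,2)
    n=cv2.undistortPoints(uv.reshape(-1,1,2),c['mtx'],c['dist_coeffs']).reshape(-1,2)
    R=cv2.Rodrigues(c['rvec'].astype(float))[0]; t=c['tvec'].astype(float).reshape(3)
    d=np.c_[n,np.ones(len(n))]
    o=-R.T@t; D=d@R
    if z is None:
        s=np.array([c['z_map'][int(round(v)),int(round(u))] for u,v in uv])
    else: s=(z-o[2])/D[:,2]
    return o+D*s[:,None]
def save(c,name,crop=None,f=1):
    im=cv2.cvtColor(c['pixels'].astype(np.uint8),cv2.COLOR_RGB2BGR)
    if crop: x0,y0,x1,y1=crop; im=im[y0:y1,x0:x1]
    cv2.imwrite('pics/'+name,cv2.resize(im,None,fx=f,fy=f,interpolation=cv2.INTER_CUBIC))
E
python3 - <<'E'
from h import *
for n in('top','scene'): 
    c=cam(n); save(c,n+'0.png')
    np.savez(n+'0.npz',**c)
print(manip.get_state())
E
```

```text
pics
{'time_s': 0.1, 'joint_positions': array([ 1.22749997e+00,  4.94146424e-01,  1.34606254e+00,  8.46595570e-06,
        1.30248285e+00, -9.55143523e-02]), 'joint_vel': array([ 9.08952805e-05, -2.36506934e-03, -2.66263272e-03,  3.89545459e-04,
        2.47819468e-03, -1.28434971e-04]), 'joint_torque': array([ 2.27862038e-03, -8.80243349e+01, -3.82544160e+01,  7.08784559e-02,
        4.81859897e-02, -3.81026496e-05]), 'tool_pos': array([153.18079605, 605.61421586, 232.18433986]), 'tool_rot': array([-3.14049928e+00, -1.12949109e-04,  2.89380834e+00]), 'force': array([ 0.18688453,  0.33486674, -0.5515333 ]), 'ft_torque': array([-0.029886  , -0.00073637,  0.00618043]), 'grip_force': 0.0, 'width': 1.000750177259965}
```

View pics/top0.png

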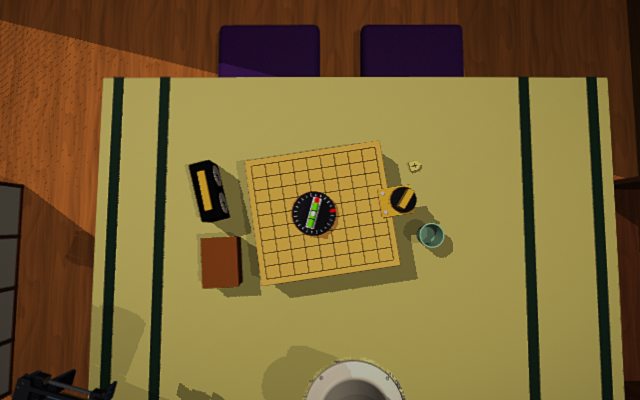

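View pics/scene0.png

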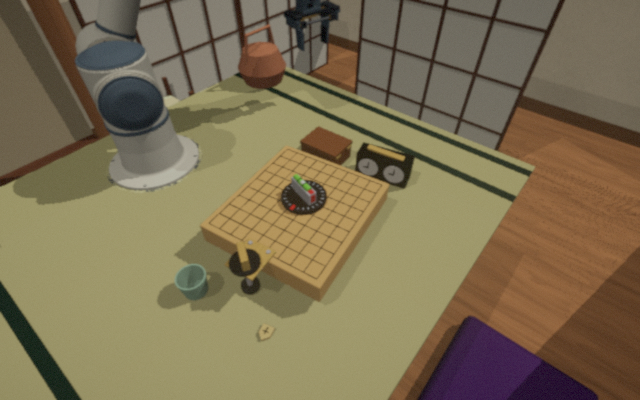

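The top view shows the dial at (314,213), with the bar's red end near (318,199) and the red mark at (335,211). The foot knob is at (403,200), the cup at (431,235), the king at (415,166), and the clock and box are on the left. Next I'll measure these.

```bash
cat > m.py <<'E'
from h import *
c=dict(np.load('top0.npz')); hsv=cv2.cvtColor(c['pixels'],cv2.COLOR_RGB2HSV)
def comps(mask,box,mn=3):
    x0,y0,x1,y1=box; m=np.zeros(mask.shape,np.uint8); m[y0:y1,x0:x1]=mask[y0:y1,x0:x1]
    n,l,s,ce=cv2.connectedComponentsWithStats(m)
    return [(l==i,s[i,4],ce[i]) for i in range(1,n) if s[i,4]>=mn]
H,S,V=[hsv[...,i].astype(int) for i in range(3)]
box=(285,185,345,240)
red=((H<8)|(H>172))&(S>150)&(V>110)
green=(H>40)&(H<75)&(S>120)&(V>100)
for nm,mk in(('red',red),('green',green)):
    for l,a,ce in comps(mk.astype(np.uint8),box):
        print(nm,a,ce,'z138',pts(c,ce,138)[0].round(1),'z102',pts(c,ce,102)[0].round(1),'dep',pts(c,ce)[0].round(1))
dark=(V<50)
for bx in(box,(380,180,425,220)):
    for l,a,ce in comps(dark.astype(np.uint8),bx,40): print('dark',a,ce,pts(c,ce)[0].round(1))
# disc: minAreaRect/ellipse of dark hull
l=max(comps(dark.astype(np.uint8),box,40),key=lambda t:t[1])[0]
cs=cv2.findContours(l.astype(np.uint8),0,2)[0]; e=cv2.fitEllipse(cv2.convexHull(max(cs,key=cv2.contourArea)));print('dial',e,pts(c,e[0],102)[0].round(1))
l=max(comps(dark.astype(np.uint8),(388,182,420,216),20),key=lambda t:t[1])[0]
cs=cv2.findContours(l.astype(np.uint8),0,2)[0]; e=cv2.fitEllipse(cv2.convexHull(max(cs,key=cv2.contourArea)));print('knobdisc',e,pts(c,e[0])[0])
# depth profile by knob
uv=np.array([(u,v) for v in range(184,216) for u in range(386,420)]); P=pts(c,uv)
print(np.histogram(P[:,2],bins=np.arange(-5,165,5)))
top=P[:,2]>np.max(P[:,2])-8; k=P[top]; print('knobtop',k.mean(0),np.median(k[:,2]),len(k)); 
print(cv2.minAreaRect(k[:,:2].astype(np.float32)))
d=P[(P[:,2]>k[:,2].mean()-45)&(P[:,2]<k[:,2].mean()-25)]; print('disc z',np.median(d[:,2]),len(d))
# board corners
uv=np.array([(u,v) for v in range(130,295) for u in range(235,410)]); P=pts(c,uv)
b=P[(abs(P[:,2]-90)<8)]; r=cv2.minAreaRect(b[:,:2].astype(np.float32));print('board',r,np.median(b[:,2]))
uv=np.array([(u,v) for v in range(185,240) for u in range(285,345)]); P=pts(c,uv)
t=P[P[:,2]>125];print('bar top',t.mean(0),np.median(t[:,2]),t[:,2].max(),cv2.minAreaRect(t[:,:2].astype(np.float32)))
for n,bx in(('cup',(415,218,450,255)),('clock',(180,150,232,230)),('box',(195,232,245,292)),('king',(403,155,428,178))):
    uv=np.array([(u,v) for v in range(bx[1],bx[3]) for u in range(bx[0],bx[2])]); P=pts(c,uv);t=P[P[:,2]>(5 if n=='king' else 40)]
    print(n,t.min(0).round(),t.max(0).round())
E
python3 m.py
python3 - <<'E'
from h import *
c=dict(np.load('top0.npz')); save(c,'crop0.png',(280,175,430,245),5)
E
```

```text
red 21 [316.71428571 199.42857143] z138 [573.2 104.8 138. ] z102 [575.8 105.2 102. ] dep [572.9 104.8 141.3]
red 17 [332.64705882 210.05882353] z138 [546.7  64.9 138. ] z102 [548.3  63.7 102. ] dep [548.1  63.9 106.7]
green 39 [314.76923077 206.30769231] z138 [555.9 109.6 138. ] z102 [557.8 110.2 102. ] dep [555.4 109.5 148.3]
green 58 [310.89655172 220.87931034] z138 [519.5 119.1 138. ] z102 [520. 120. 102.] dep [519.4 119.  143.4]
dark 1022 [313.48727984 213.54892368] [537.4 112.5 148.3]
dark 320 [401.79375  199.965625] [ 572.6 -107.2  139.6]
dial ((313.6096496582031, 213.2854766845703), (43.03403091430664, 43.69813537597656), 160.40513610839844) [539.7 113.1 102. ]
knobdisc ((402.9500732421875, 199.49966430664062), (24.952171325683594, 25.142620086669922), 2.0831754207611084) [ 573.57985223 -109.57200342  141.84949472]
(array([175,  94,   0,   0,   0,   0,   0,   0,   0,   0,   0,   0,   0,
         0,   0,   0,   0,   0,   1,  59, 213, 175, 186,   8,   8,   8,
         7,   7,  37, 102,   0,   0,   0]), array([ -5,   0,   5,  10,  15,  20,  25,  30,  35,  40,  45,  50,  55,
        60,  65,  70,  75,  80,  85,  90,  95, 100, 105, 110, 115, 120,
       125, 130, 135, 140, 145, 150, 155, 160]))
knobtop [ 506.25100549   95.32303621 1059.88268391] 1059.882683906143 2
((506.2510070800781, 95.32303619384766), (0.0, 0.0), 0.0)
disc z nan 0
board ((548.0661010742188, 66.93057250976562), (333.6686096191406, 421.5176086425781), 9.051623344421387) 90.33048510607222
bar top [538.05361733 112.90226423 202.69190307] 141.53445336537845 1059.882683906143 ((540.6857299804688, 113.92378234863281), (38.43122863769531, 78.27637481689453), 88.97187805175781)
cup [ 452. -238.   40.] [ 517.   95. 1060.]
clock [506.  95.  40.] [ 684.  452. 1060.]
box [340.  95.  40.] [ 506.  421. 1060.]
king [ 506. -190.    5.] [ 694.   95. 1060.]
  return _methods._mean(a, axis=axis, dtype=dtype,
  ret = ret.dtype.type(ret / rcount)
```

View pics/crop0.png

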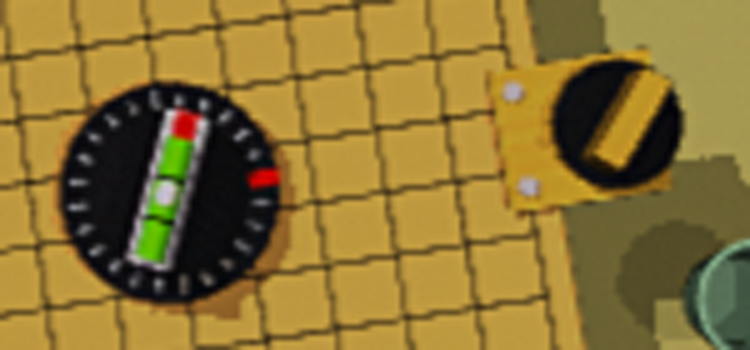

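The crop shows the bubble near the middle of the bar at about (165,192), the red mark at (263,178), and the knob's grip running from (608,155) to (655,85). I'll get the knob's yaw and height, plus the bar axis.

```bash
python3 - <<'E'
from h import *
c=dict(np.load('top0.npz'))
def grid(b): 
    uv=np.array([(u,v) for v in range(b[1],b[3]) for u in range(b[0],b[2])]); P=pts(c,uv); return P[(P[:,2]<300)]
P=grid((386,184,420,216))
k=P[P[:,2]>130]; print('knob',k.mean(0),np.median(k[:,2]),cv2.minAreaRect(k[:,:2].astype(np.float32)))
k2=k[:,:2]-k[:,:2].mean(0); w,v=np.linalg.eigh(k2.T@k2); print('yaw',np.degrees(np.arctan2(v[1,1],v[0,1])))
print('lowz pct',np.percentile(P[(P[:,2]>85)&(P[:,2]<118),2],[10,25,50,75,90]))
e=((402.95,199.5));print('disc',pts(c,e,107))
P=grid((290,190,340,236)); k=P[P[:,2]>128]; print('bar',k.mean(0),cv2.minAreaRect(k[:,:2].astype(np.float32)),np.percentile(k[:,2],[10,50,90]))
k2=k[:,:2]-k[:,:2].mean(0); w,v=np.linalg.eigh(k2.T@k2); print('yaw',np.degrees(np.arctan2(v[1,1],v[0,1])))
d=P[(P[:,2]>98)&(P[:,2]<110)]; print('dialtop z',np.median(d[:,2]))
for n,b in(('cup',(415,218,450,255)),('clock',(180,150,232,230)),('box',(195,232,245,292))):
    t=grid(b); t=t[t[:,2]>45]; print(n,t.min(0).round(),t.max(0).round())
E
```

```text
knob [ 576.5797118  -116.73757869  140.4118541 ] 140.87403337374292 ((576.835693359375, -117.51463317871094), (16.057899475097656, 51.320640563964844), 59.58500289916992)
yaw 149.81802911554877
lowz pct [ 95.1457504   96.87696172 103.07907946 105.42487121 106.72162906]
disc [[ 576.13485611 -117.34983272  107.        ]]
bar [540.31714842 114.15345484 141.68188308] ((540.7686767578125, 114.30406951904297), (22.00033187866211, 80.36114501953125), 75.16374206542969) [136.93601773 141.17018829 146.85108731]
yaw 165.13952331936952
dialtop z 102.23004716820662
cup [ 452. -238.   45.] [ 517. -170.   61.]
clock [518. 357.  45.] [684. 452. 101.]
box [340. 315.  48.] [479. 421.  71.]
```

>>> send_rows:
  grip: [1,1,1,1,1,1,1,1,1,1,1,1]
  travel:
    - [-0.0275,-0.0212,0]
    - [-0.0275,-0.0212,0]
    - [-0.0275,-0.0212,0]
    - [-0.0275,-0.0212,0]
    - [-0.0275,-0.0212,0]
    - [-0.0275,-0.0212,0]
    - [-0.0275,-0.0212,0]
    - [-0.0275,-0.0212,0]
    - [-0.0275,-0.0212,0]
    - [-0.0275,-0.0212,0]
    - [-0.0275,-0.0212,0]
    - [-0.0275,-0.0212,0]
  rotation:
    - [0,0,0]
    - [0,0,0]
    - [0,0,0]
    - [0,0,0]
    - [0,0,0]
    - [0,0,0]
    - [0,0,0]
    - [0,0,0]
    - [0,0,0]
    - [0,0,0]
    - [0,0,0]
    - [0,0,0]

```text
time_s: 1.1
tool_pos: [411.5, 276.8, 232.6]
tool_rot: [-3.141, -0.0, 2.894]
force: [0.3, 0.7, 0.4]
width: 1.002
grip_force: 0.0
```

>>> send_rows:
  grip: [1,1,1,1,1,1,1,1]
  travel:
    - [-0.0275,-0.0212,0]
    - [-0.0275,-0.0212,0]
    - [-0.0275,-0.0212,0]
    - [-0.0275,-0.0212,0]
    - [-0.0275,-0.0212,0]
    - [-0.0275,-0.0212,0]
    - [0,0,0]
    - [0,0,0]
  rotation:
    - [0,0,0]
    - [0,0,0]
    - [0,0,0]
    - [0,0,0]
    - [0,0,0]
    - [0,0,0]
    - [0,0,0]
    - [0,0,0]

```text
time_s: 1.77
tool_pos: [540.3, 113.1, 232.3]
tool_rot: [-3.141, -0.0, 2.891]
force: [-0.3, 0.2, -0.5]
width: 0.996
grip_force: 0.0
```

>>> send_rows:
  grip: [1,1,1,1,1,0,0,0,0,0,0,0]
  travel:
    - [0,0.0005,0.025]
    - [0,0,0.03]
    - [0,0,0.03]
    - [0,0,0.021]
    - [0,0,0]
    - [0,0,0]
    - [0,0,0]
    - [0,0,0]
    - [0,0,0]
    - [0,0,0]
    - [0,0,0]
    - [0,0,0]
  rotation:
    - [0,0,0.01]
    - [0,0,0]
    - [0,0,0]
    - [0,0,0]
    - [0,0,0]
    - [0,0,0]
    - [0,0,0]
    - [0,0,0]
    - [0,0,0]
    - [0,0,0]
    - [0,0,0]
    - [0,0,0]

```text
time_s: 2.77
tool_pos: [539.8, 115.0, 127.1]
tool_rot: [3.141, 0.001, 2.884]
force: [0.4, 0.6, 0.1]
width: 0.52
grip_force: 0.0
```

>>> send_rows:
  grip: [0,0,0,0,0,0]
  travel:
    - [0,0,0]
    - [0,0,0]
    - [0,0,0]
    - [0,0,0]
    - [0,0,0]
    - [0,0,0]
  rotation:
    - [0,0,0]
    - [0,0,0]
    - [0,0,0]
    - [0,0,0]
    - [0,0,0]
    - [0,0,0]

```text
time_s: 3.27
tool_pos: [539.1, 113.2, 126.7]
tool_rot: [-3.138, -0.001, 2.884]
force: [-3.0, -20.0, 5.3]
width: 0.24
grip_force: 30.0
```

>>> send_rows:
  grip: [0,0,0]
  travel:
    - [0,-0.0008,0]
    - [0,0,0]
    - [0,0,0]
  rotation:
    - [0,0,0]
    - [0,0,0]
    - [0,0,0]

```text
time_s: 3.52
tool_pos: [539.1, 113.0, 126.7]
tool_rot: [-3.14, -0.0, 2.884]
force: [-2.0, -12.5, 4.1]
width: 0.24
grip_force: 30.0
```

>>> send_rows:
  grip: [0,0,0,0,0,0,0,0,0,0,0,0]
  travel:
    - [0,-0.0012,0]
    - [0,0,0]
    - [0,0,0]
    - [0,0,0]
    - [0,0,0]
    - [0,0,0]
    - [0,0,0]
    - [0,0,0]
    - [0,0,0]
    - [0,0,0]
    - [0,0,0]
    - [0,0,0]
  rotation:
    - [0,0,0]
    - [0,0,0.1]
    - [0,0,0.1]
    - [0,0,0.1]
    - [0,0,0.1]
    - [0,0,0.1]
    - [0,0,0.1]
    - [0,0,0.1]
    - [0,0,0.1]
    - [0,0,0.1]
    - [0,0,0.1]
    - [0,0,0]

```text
time_s: 4.52
tool_pos: [540.5, 114.3, 126.7]
tool_rot: [3.139, -0.001, 1.877]
force: [6.9, 11.8, -7.1]
width: 0.239
grip_force: 30.0
```

>>> send_rows:
  grip: [0,0,0,0,0,0]
  travel:
    - [0,0,0]
    - [0,0,0]
    - [0,0,0]
    - [0,0,0]
    - [0,0,0]
    - [0,0,0]
  rotation:
    - [0,0,0.08]
    - [0,0,0.07]
    - [0,0,0]
    - [0,0,0]
    - [0,0,0]
    - [0,0,0]

```text
time_s: 5.02
tool_pos: [540.8, 114.4, 126.7]
tool_rot: [3.138, -0.002, 1.734]
force: [9.3, 12.5, -9.5]
width: 0.236
grip_force: 30.0
```

>>> send_rows:
  grip: [1,1,1,1,1,1,1,1,1,1,1,1]
  travel:
    - [0,0,0]
    - [0,0,0]
    - [0,0,0]
    - [0,0,0]
    - [0,0,0]
    - [0,0,0]
    - [0,0,0]
    - [0,0,0]
    - [0,0,-0.02]
    - [0,0,-0.03]
    - [0,0,-0.03]
    - [0,0,-0.02]
  rotation:
    - [0,0,0]
    - [0,0,0]
    - [0,0,0]
    - [0,0,0]
    - [0,0,0]
    - [0,0,0]
    - [0,0,0]
    - [0,0,0]
    - [0,0,0]
    - [0,0,0]
    - [0,0,0]
    - [0,0,0]

```text
time_s: 6.02
tool_pos: [539.7, 113.2, 229.3]
tool_rot: [3.14, 0.0, 1.734]
force: [0.7, 0.7, -0.1]
width: 1.001
grip_force: 0.0
```

>>> send_rows:
  grip: [1,1,1,1,1,1,1,1,1]
  travel:
    - [-0.0292,0,0]
    - [-0.0292,0,0]
    - [-0.0292,0,0]
    - [-0.0292,0,0]
    - [-0.0292,0,0]
    - [-0.0292,0,0]
    - [-0.0292,0,0]
    - [-0.0292,-0.0009,0]
    - [0,0,0]
  rotation:
    - [0,0,0]
    - [0,0,0]
    - [0,0,0]
    - [0,0,0]
    - [0,0,0]
    - [0,0,0]
    - [0,0,0]
    - [0,0,0]
    - [0,0,0]

```text
time_s: 6.77
tool_pos: [576.9, -122.2, 226.6]
tool_rot: [3.141, 0.002, 1.731]
force: [-1.2, -0.7, -1.0]
width: 1.001
grip_force: 0.0
```

>>> send_rows:
  grip: [1,1,1,1,1,1,1,1,1,1,1]
  travel:
    - [0,0,0]
    - [0,0,0]
    - [0,0,0]
    - [0,0,0]
    - [0,0,0]
    - [0,0,0]
    - [0,0,0]
    - [0,0,0]
    - [0,0,0]
    - [0,0,0]
    - [0,0,0]
  rotation:
    - [0,0,-0.098]
    - [0,0,-0.098]
    - [0,0,-0.098]
    - [0,0,-0.098]
    - [0,0,-0.098]
    - [0,0,-0.098]
    - [0,0,-0.098]
    - [0,0,-0.098]
    - [0,0,-0.098]
    - [0,0,0]
    - [0,0,0]

```text
time_s: 7.68
tool_pos: [576.1, -117.4, 226.7]
tool_rot: [-3.142, -0.0, 2.613]
force: [-0.6, 1.1, -0.3]
width: 0.996
grip_force: 0.0
```

```bash
cat > b.py <<'E'
import sys
from h import *
def look(name=None,zm=138):
    c=cam('top'); hsv=cv2.cvtColor(c['pixels'],cv2.COLOR_RGB2HSV); H,S,V=[hsv[...,i].astype(int) for i in range(3)]
    red=(((H<8)|(H>172))&(S>150)&(V>110)).astype(np.uint8); m=np.zeros_like(red); m[185:240,285:345]=1
    n,l,s,ce=cv2.connectedComponentsWithStats(red*m)
    print('red',[(s[i,4],ce[i].round(1),pts(c,ce[i],138)[0].round(1),pts(c,ce[i],102)[0].round(1)) for i in range(1,n) if s[i,4]>3])
    # dial ellipse + bar pca by depth
    uv=np.array([(u,v) for v in range(190,236) for u in range(290,340)]); P=pts(c,uv); k=P[(P[:,2]>128)&(P[:,2]<200)]
    k2=k[:,:2]-k[:,:2].mean(0); w,v=np.linalg.eigh(k2.T@k2); a=v[:,1]; a=a if a[1]<0 else -a
    print('bar',k.mean(0).round(1),'dir deg',np.degrees(np.arctan2(a[1],a[0])).round(2), cv2.minAreaRect(k[:,:2].astype(np.float32)))
    if name: save(c,name,(280,175,430,245),5)
    return c
if __name__=='__main__': look(sys.argv[1] if len(sys.argv)>1 else None); s=manip.get_state(); print(s['tool_pos'],s['tool_rot'],s['joint_positions'],s['time_s'])
E
python3 b.py lev1.png; python3 - <<'E'
from h import *
c=cam('wrist'); save(c,'wr1.png')
np.savez('wr1.npz',**c)
E
```

```text
red [(np.int32(41), array([329.2, 210.2]), array([546.3,  73.4, 138. ]), array([547.8,  72.5, 102. ]))]
bar [540.1 114.2 141.7] dir deg -80.55 ((540.5091552734375, 113.71340942382812), (22.019378662109375, 80.6798095703125), 9.413355827331543)
[ 576.14805057 -117.39879421  226.68845915] [ 3.14157271e+00 -1.43544295e-04  2.61221372e+00] [-3.02579722e-01  4.47294629e-01  1.44748064e+00  5.45409027e-05
  1.24695277e+00 -1.34401448e+00] 7.7333
```

View pics/lev1.png

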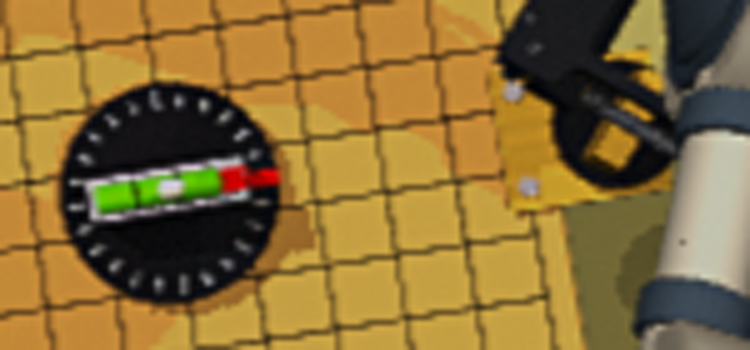

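View pics/wr1.png

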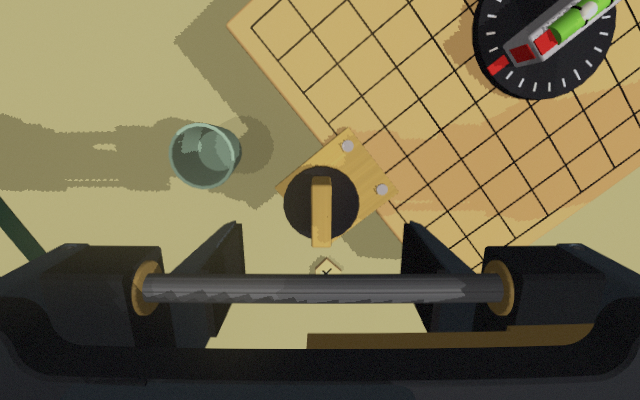

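The wrist view shows the knob's grip bar at (320,210), square between the fingers. The top crop shows the red end on the red mark at (265,178). Now I'll go down onto the knob and grip it.

>>> send_rows:
  grip: [1,1,1,1,1,1,0,0,0,0,0,0]
  travel:
    - [-0.0005,0,0.02]
    - [0,0,0.025]
    - [0,0,0.025]
    - [0,0,0.02]
    - [0,0,0.0095]
    - [0,0,0]
    - [0,0,0]
    - [0,0,0]
    - [0,0,0]
    - [0,0,0]
    - [0,0,0]
    - [0,0,0]
  rotation:
    - [0,0,0]
    - [0,0,0]
    - [0,0,0]
    - [0,0,0]
    - [0,0,0]
    - [0,0,0]
    - [0,0,0]
    - [0,0,0]
    - [0,0,0]
    - [0,0,0]
    - [0,0,0]
    - [0,0,0]

```text
time_s: 8.78
tool_pos: [576.8, -117.8, 127.7]
tool_rot: [3.141, 0.001, 2.616]
force: [0.0, 0.4, 0.0]
width: 0.594
grip_force: 0.0
```

>>> send_rows:
  grip: [0,0,0,0,0,0,0,0]
  travel:
    - [0,0,0]
    - [0,0,0]
    - [0,0,0]
    - [0,0,0]
    - [0,0,0]
    - [0,0,0]
    - [0,0,0]
    - [0,0,0]
  rotation:
    - [0,0,0]
    - [0,0,0]
    - [0,0,0]
    - [0,0,0]
    - [0,0,0]
    - [0,0,0]
    - [0,0,0]
    - [0,0,0]

```text
time_s: 9.45
tool_pos: [576.1, -118.7, 127.2]
tool_rot: [-3.14, -0.0, 2.616]
force: [-5.3, -7.6, 2.8]
width: 0.176
grip_force: 30.0
```

>>> send_rows:
  grip: [0,0,0,0,0,0,0,0]
  travel:
    - [0,-0.001,0.001]
    - [0,0,0.001]
    - [0,0,0.001]
    - [0,0,0.001]
    - [0,0,0.001]
    - [0,0,0]
    - [0,0,0]
    - [0,0,0]
  rotation:
    - [0,0,0]
    - [0,0,0]
    - [0,0,0]
    - [0,0,0]
    - [0,0,0]
    - [0,0,0]
    - [0,0,0]
    - [0,0,0]

```text
time_s: 10.12
tool_pos: [576.3, -119.6, 122.8]
tool_rot: [-3.141, 0.001, 2.616]
force: [-4.4, -9.7, 11.1]
width: 0.171
grip_force: 30.0
```

```bash
cat > bub.py <<'E'
import sys
from h import *
def bub(name=None,n=3):
    """bubble offset along the bar (mm, + to the red end) from a pale/green profile along the bar axis in the top view"""
    for j in range(n):
        c=cam('top'); im=c['pixels'].astype(float)
        a=np.deg2rad(-80.55); ax=np.array([np.cos(a),np.sin(a)]); ay=np.array([-ax[1],ax[0]]); C=np.array([540.4,113.9])
        s=np.arange(-45,45.1,.5); w=np.arange(-2.5,2.6,.5)
        X=(C+s[:,None,None]*ax+w[None,:,None]*ay).reshape(-1,2); Z=np.full((len(X),1),145.)
        uv=cv2.projectPoints(np.c_[X,Z],c['rvec'].astype(float),c['tvec'].astype(float),c['mtx'],c['dist_coeffs'])[0].reshape(-1,2).astype(np.float32)
        p=cv2.remap(im.astype(np.float32),uv[:,0].reshape(len(s),-1),uv[:,1].reshape(len(s),-1),cv2.INTER_LINEAR).mean(1)
        R,G,B=p.T; pale=np.clip(np.minimum(R,B)-70,0,None)
        i=(abs(s)<34)
        if j==0 and name:
            save(c,name,(280,175,430,245),5)
            for k in range(0,len(s),3): print(s[k],p[k].round().astype(int))
        gr=(G-np.maximum(R,B)); r=R-np.maximum(G,B)
        print('bubble s',round((pale*s)[i].sum()/pale[i].sum(),2),'sum',pale[i].sum().round())
bub(sys.argv[1] if len(sys.argv)>1 else None); s=manip.get_state(); print(s['tool_pos'],s['tool_rot'],s['force'],s['time_s'])
E
python3 bub.py lev2.png
```

```text
-45.0 [66 65 65]
-43.5 [61 60 60]
-42.0 [55 53 54]
-40.5 [52 50 52]
-39.0 [90 86 88]
-37.5 [141 138 136]
-36.0 [149 161 132]
-34.5 [159 178 135]
-33.0 [176 189 156]
-31.5 [188 193 172]
-30.0 [198 195 185]
-28.5 [201 195 188]
-27.0 [201 194 190]
-25.5 [201 193 189]
-24.0 [183 184 166]
-22.5 [157 172 128]
-21.0 [123 174  75]
-19.5 [ 96 178  30]
-18.0 [ 85 181   6]
-16.5 [ 69 154   0]
-15.0 [ 51 115   0]
-13.5 [ 57 126   0]
-12.0 [ 68 149   0]
-10.5 [ 79 172   0]
-9.0 [ 83 181   0]
-7.5 [ 84 183   0]
-6.0 [ 84 183   0]
-4.5 [ 84 182   0]
-3.0 [ 84 182   0]
-1.5 [ 86 183   0]
0.0 [ 90 187   0]
1.5 [ 92 189   0]
3.0 [ 90 183   0]
4.5 [ 74 150   0]
6.0 [ 62 124   1]
7.5 [ 57 113   2]
9.0 [ 75 150   1]
10.5 [ 91 184   0]
12.0 [ 98 196   0]
13.5 [100 200   0]
15.0 [100 200   0]
16.5 [ 99 200   0]
18.0 [ 99 200   0]
19.5 [ 99 198   0]
21.0 [ 98 199   0]
22.5 [ 98 201   0]
24.0 [ 97 202   0]
25.5 [101 194   0]
27.0 [124 144   1]
28.5 [146  89   2]
30.0 [169  30   2]
31.5 [189  10   2]
33.0 [201   2   2]
34.5 [204   2   1]
36.0 [206   1   0]
37.5 [206   1   0]
39.0 [185  12  10]
40.5 [156  20  18]
42.0 [124  16  14]
43.5 [104  12  10]
45.0 [103   8   6]
bubble s -27.88 sum 2455.0
bubble s -11.32 sum 2404.0
bubble s 0.06 sum 2487.0
[ 576.30471682 -119.62039314  122.77428867] [-3.14066653e+00  1.26454908e-03  2.61568407e+00] [-4.50399692 -9.67410939 11.03002752] 10.2667
```

View pics/lev2.png

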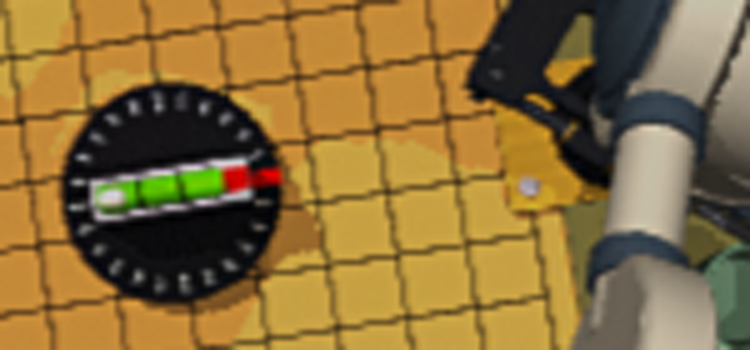

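The crop shows the bubble at the far-left end near (110,196), and the black lines at (137,192) and (180,184). The later frames differ, so I'll read again.

>>> send_rows:
  grip: [0,0,0,0,0,0,0,0]
  travel:
    - [0,0,0]
    - [0,0,0]
    - [0,0,0]
    - [0,0,0]
    - [0,0,0]
    - [0,0,0]
    - [0,0,0]
    - [0,0,0]
  rotation:
    - [0,0,0]
    - [0,0,0]
    - [0,0,0]
    - [0,0,0]
    - [0,0,0]
    - [0,0,0]
    - [0,0,0]
    - [0,0,0]

```text
time_s: 10.93
tool_pos: [576.3, -119.6, 122.8]
tool_rot: [-3.141, 0.001, 2.616]
force: [-3.8, -8.9, 10.5]
width: 0.174
grip_force: 30.0
```

```bash
sed -i 's/n=3)/n=8)/' bub.py; python3 bub.py
```

```text
bubble s -20.78 sum 2316.0
bubble s -20.77 sum 2316.0
bubble s -20.78 sum 2309.0
bubble s -20.77 sum 2313.0
bubble s -20.77 sum 2309.0
bubble s -20.8 sum 2306.0
bubble s -20.78 sum 2303.0
bubble s -20.8 sum 2300.0
[ 576.30108283 -119.64155454  122.7959879 ] [-3.14064092e+00  1.29963053e-03  2.61567403e+00] [-4.43479031 -9.72676965  8.94513704] 11.3333
```

>>> send_rows:
  grip: [0,0,0,0,0,0,0,0,0,0,0,0]
  travel:
    - [0,0,-0.00025]
    - [0,0,-0.00025]
    - [0,0,-0.00025]
    - [0,0,-0.00025]
    - [0,0,-0.00025]
    - [0,0,-0.00025]
    - [0,0,0]
    - [0,0,0]
    - [0,0,0]
    - [0,0,0]
    - [0,0,0]
    - [0,0,0]
  rotation:
    - [0,0,-0.1]
    - [0,0,-0.1]
    - [0,0,-0.1]
    - [0,0,-0.1]
    - [0,0,-0.1]
    - [0,0,-0.1]
    - [0,0,0]
    - [0,0,0]
    - [0,0,0]
    - [0,0,0]
    - [0,0,0]
    - [0,0,0]

```text
time_s: 12.33
tool_pos: [576.0, -120.4, 124.3]
tool_rot: [-3.139, -0.0, -3.067]
force: [-6.2, -15.6, 11.9]
width: 0.171
grip_force: 30.0
```

```bash
sed -i 's/n=8)/n=2)/' bub.py; python3 bub.py
```

```text
bubble s -12.41 sum 2524.0
bubble s -12.46 sum 2506.0
[ 576.03401046 -120.37689975  124.2914355 ] [-3.13897009e+00 -3.25207306e-05 -3.06731064e+00] [ -6.89521789 -16.02609526  10.54830089] 12.4333
```

>>> send_rows:
  grip: [0,0,0,0,0,0,0,0,0,0,0,0]
  travel:
    - [0,-0.001,0]
    - [0,0,-0.00025]
    - [0,0,-0.00025]
    - [0,0,-0.00025]
    - [0,0,-0.00025]
    - [0,0,-0.00025]
    - [0,0,-0.0001]
    - [0,0,0]
    - [0,0,0]
    - [0,0,0]
    - [0,0,0]
    - [0,0,0]
  rotation:
    - [0,0,0]
    - [0,0,-0.1]
    - [0,0,-0.1]
    - [0,0,-0.1]
    - [0,0,-0.1]
    - [0,0,-0.1]
    - [0,0,-0.05]
    - [0,0,0]
    - [0,0,0]
    - [0,0,0]
    - [0,0,0]
    - [0,0,0]

```text
time_s: 13.43
tool_pos: [576.3, -121.1, 125.6]
tool_rot: [-3.139, -0.001, -2.517]
force: [-5.4, -13.6, 9.4]
width: 0.173
grip_force: 30.0
```

```bash
python3 bub.py lev3.png
```

```text
-45.0 [66 65 65]
-43.5 [61 60 60]
-42.0 [53 51 52]
-40.5 [48 44 48]
-39.0 [92 86 91]
-37.5 [144 139 140]
-36.0 [136 163 115]
-34.5 [116 178  75]
-33.0 [ 92 179  24]
-31.5 [ 83 180   4]
-30.0 [ 80 180   0]
-28.5 [ 82 181   0]
-27.0 [ 83 181   0]
-25.5 [ 83 181   0]
-24.0 [ 83 181   0]
-22.5 [ 83 182   0]
-21.0 [ 84 182   0]
-19.5 [ 83 182   0]
-18.0 [ 80 179   0]
-16.5 [ 68 151   4]
-15.0 [ 58 118  14]
-13.5 [102 142  65]
-12.0 [149 170 121]
-10.5 [182 188 164]
-9.0 [196 194 184]
-7.5 [199 194 190]
-6.0 [198 194 191]
-4.5 [197 192 188]
-3.0 [193 187 176]
-1.5 [171 182 140]
0.0 [139 179  90]
1.5 [113 182  43]
3.0 [ 90 176   8]
4.5 [ 66 135   2]
6.0 [ 62 129   0]
7.5 [ 77 156   0]
9.0 [ 91 182   0]
10.5 [100 199   0]
12.0 [ 99 200   0]
13.5 [ 99 199   0]
15.0 [ 98 199   0]
16.5 [ 99 199   0]
18.0 [ 99 199   0]
19.5 [ 99 199   0]
21.0 [ 98 199   0]
22.5 [ 97 201   0]
24.0 [ 99 197   0]
25.5 [108 179   0]
27.0 [136 122   1]
28.5 [164  66   2]
30.0 [191  16   2]
31.5 [200   5   2]
33.0 [204   2   1]
34.5 [205   2   1]
36.0 [205   4   2]
37.5 [205  12   7]
39.0 [171  16  13]
40.5 [133  15  13]
42.0 [107  10   8]
43.5 [96  6  4]
45.0 [105   6   5]
bubble s -6.42 sum 2454.0
bubble s -6.07 sum 2336.0
[ 576.30862629 -121.08429274  125.6409859 ] [-3.13941186e+00 -9.02637074e-04 -2.51721675e+00] [ -5.91218695 -12.61236103   9.42251474] 13.5333
```

View pics/lev3.png

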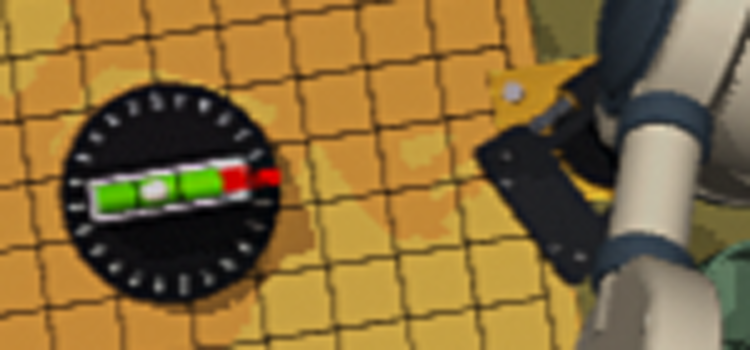

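The bubble at (153,190) now sits just left of midway between the lines, at about (137,192) and (179,185).

>>> send_rows:
  grip: [0,0,0,0,0,0,0,0,0,0,0,0]
  travel:
    - [0,0,-0.0002]
    - [0,0,0]
    - [0,0,0]
    - [0,0,0]
    - [0,0,0]
    - [0,0,0]
    - [0,0,0]
    - [0,0,0]
    - [0,0,0]
    - [0,0,0]
    - [0,0,0]
    - [0,0,0]
  rotation:
    - [0,0,-0.08]
    - [0,0,0]
    - [0,0,0]
    - [0,0,0]
    - [0,0,0]
    - [0,0,0]
    - [0,0,0]
    - [0,0,0]
    - [0,0,0]
    - [0,0,0]
    - [0,0,0]
    - [0,0,0]

```text
time_s: 14.53
tool_pos: [576.4, -121.2, 125.9]
tool_rot: [-3.139, -0.001, -2.437]
force: [-5.1, -13.7, 10.2]
width: 0.174
grip_force: 30.0
```

```bash
python3 bub.py lev4.png | awk 'NR<16||/bubble/||/\[ 57/{print} (NR>15&&NR<45){print}' | sed -n '14,42p;60,70p'; tail -c 0 bub.py; python3 bub.py
```

```text
-25.5 [ 84 181   0]
-24.0 [ 84 182   0]
-22.5 [ 84 182   0]
-21.0 [ 84 182   0]
-19.5 [ 82 179   0]
-18.0 [ 77 168   0]
-16.5 [ 62 138   0]
-15.0 [ 47 107   0]
-13.5 [ 62 134  10]
-12.0 [ 90 164  39]
-10.5 [143 184 116]
-9.0 [178 192 164]
-7.5 [195 194 186]
-6.0 [198 194 189]
-4.5 [199 194 189]
-3.0 [200 195 190]
-1.5 [195 190 182]
0.0 [186 186 168]
1.5 [153 186 120]
3.0 [117 177  68]
4.5 [ 75 136  25]
6.0 [ 63 130   5]
7.5 [ 77 157   0]
9.0 [ 90 182   0]
10.5 [100 198   0]
12.0 [100 199   0]
13.5 [ 99 199   0]
15.0 [ 99 199   0]
16.5 [ 99 199   0]
bubble s -4.45 sum 2616.0
bubble s -4.44 sum 2622.0
[ 576.42130788 -121.17187163  125.90659676] [-3.13918447e+00 -1.02185923e-03 -2.43714520e+00] [ -5.69691654 -13.82397293  10.46933418] 14.7333
```

```bash
python3 -c "
from cell import job
print(job.close_job())"
```

```text
the job is handed in; nothing more can be done
None
```

I handed the job in at about 15 s with the level's bar on its red mark, the knob still gripped and pressed down with about 10 N, and the bubble about 0.4 mm from the middle of the vial; the clock, piece box, teacup and king were never touched, and no verdict came back.

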